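# Release the garment rail's brake with its splined key

### The job

Take the T-handled key with the four-finned stem from the wooden key rack, stand it in the round steel socket on top of the grey release head and turn it until its fins drop into the cross-shaped bore (its angle differs each time: feel for it or look). Push the key fully home against the spring, collar down on the socket, and finish while still holding it pressed down, for the spring lifts it when you let up. Leave the other keys and the things on the counter where they are.

Things in the scene. Friction and masses are not known exactly. Their poses are not given: they have to be found in the camera images.
- key_grip (a point): Centre of the T-handle of the key to use: a dark steel bar 64 mm long (this point's x axis), 16 mm wide (y), 20 mm high (z). The key starts upright in one of the rack's three holes, at any yaw; this point is then 84 mm above the counter.
- key_foot (a point): Bottom of the same key, on its axis, 70 mm below key_grip. From here up: round pilot nose 10 mm across, 0 to 8 mm; four fins in a cross along the key's x and y axes, 26 mm tip to tip, 7 mm thick, lower edges rounded, 8 to 36 mm; collar 38 mm across, 36 to 42 mm; neck 14 mm across, to 60 mm; T-bar 60 to 80 mm.
- key: The same T-handled key, 80 mm tall, about 120 to 210 g; origin at its foot, z up, axes as key_grip.
- mouth (a point): Centre of the socket's mouth in its top face, 105 mm above the counter (axes are the box's, not the bore's). The bore is a cross with slots about 11 mm wide, 33 mm tip to tip, turned by an unknown angle; it does not turn and repeats every 90 degrees. Out of mesh the fins rest on the face with the foot 8 mm deep; within about 7 degrees of mesh they drop in.
- head: Grey release head, fixed: box 150 (x) x 130 (y) mm, 95 mm tall, on a 180 x 160 mm foot, with a motor 50 mm long on its +x side; origin under its centre. The socket is a round steel boss 60 mm across in the middle of its top, 10 mm proud.
- brake_pin (a joint): How far the sprung brake pin in the socket is pushed down, in m: 0 untouched, 0.016 with the key fully home. The foot meets it 20 mm below the mouth. It pushes back with about 5 N at first, 11 N when home, and lifts the key if let go. If the fins bind half-way, a few degrees of turn frees them. Fully home, the collar rests on the face, the foot is 36 mm below it and key_grip 34 mm above it.
- rack: Fixed wooden rack, 70 mm (x) by 230 mm (y), 50 mm tall, origin under its centre; three upright round holes 30 mm across, 75 mm apart along y, one key hanging by its collar in each.
- ball_key: Another key in the rack, not to be used: round stem, ball handle 30 mm across, 80 mm or so tall, same collar; origin at its foot.
- disc_key: Another key in the rack, not to be used: square stem, round disc handle 30 mm across, 80 mm or so tall, same collar; origin at its foot.
- button_jar: Bystander: small lidded jar of buttons, 48 mm across, 55 mm tall; origin under its centre.
- bell: Bystander: steel counter bell, 80 mm across, 48 mm tall; origin under its centre.
- stapler: Bystander: black and grey stapler, 120 x 32 x 55 mm; origin under its centre.
- card_reader: Bystander: black card reader with keys and a screen, 150 x 78 x 38 mm; origin under its centre.
- pen_pot: Bystander: black round pot of pens, 76 mm across, 95 mm tall (pens to 150 mm); origin under its centre.
- spray: Bystander: white bottle, 56 mm across, 150 mm tall; origin under its centre.
Not all that is in view belongs to the job. Leave any red look-alike of the key alone. Leave any orange look-alike of the part that bears brake_pin alone.

How it is judged (in metres and radians):
On the way, in this order (a step that is already met when the one before it is completed fails the run):
1. the T-handled key is lifted clear of the rack in the fingers (contact force between the fingers and key above 1 N and height (world z) of key_foot above 0.056 m), for 0.1 s.
2. its fins have dropped into the socket's cross bore (horizontal distance between key_foot and mouth below 0.004 m and angle between key_foot's own z axis and vertical below 0.12 rad and z of key_foot in the frame of mouth below -0.013 m), for 0.05 s.
At the end, for the whole second after the job is handed in: The key stands in the socket on its axis (foot within 4 mm, tilt under 0.12 rad), home to within 2.5 mm (foot at least 33.5 mm below the mouth), the brake pin is pushed down at least 13 mm, and the fingers are still on the key with more than 1 N, through the last second (horizontal distance between key_foot and mouth below 0.004 m and angle between key_foot's own z axis and vertical below 0.12 rad and z of key_foot in the frame of mouth below -0.0335 m and value of joint brake_pin above 0.013 m and contact force between the fingers and key above 1 N); the arm keeps its last pose, push and grip.
It fails at once if another key is moved more than 30 mm (distance of any of ball_key, disc_key from where it was at the start of the episode above 0.03 m).
It fails at once if a bystander on the counter is moved more than 30 mm (distance of any of button_jar, bell, stapler, card_reader, pen_pot, spray from where it was at the start of the episode above 0.03 m).
It also fails if it takes over 51 s, if anything falls off the work surface, if the arm or the gripper's body presses on something with over 40 N, if the wrist force passes 120 N, or if a joint passes its speed limit or range.

### The arm

A 6-joint arm with a two-finger parallel gripper is mounted at the origin on the work surface. World frame = base frame: x ahead of the robot, y to its left, z up, the work surface at z = 0. Lengths are in m, angles in degrees, forces in N, time in s.
With the tool pointing down it reaches from about 0.4 to 0.825 m from the base axis. Payload 7 kg.
Tool frame: the origin (TCP) lies midway between the tips of the shut fingers; the grasp point (between the pads) lies 19 mm behind it; z points along the fingers, y is the direction in which the jaws open and shut (so a half turn about z gives the same grasp; the last joint's range is limited). The gripper opens to 88 mm and grips with 3 to 60 N. Pads are 19 mm wide; open, the fingers measure 130 mm over their backs; the gripper's body (78 mm by 193 mm) begins 47 mm behind the grasp point.
Start: joints at [92.08, 20.546, 0.682, 0, -70.136, -16.507], TCP at [0.168, 0.654, 0.227] pointing down, gripper open.
Joint ranges: [-176.03, 176.03], [-82.01, 121.73], [-58.28, 71.71], [-173.87, 95.51], [-174.79, -0.11], [-173.66, 173.66]. Speed limits (degrees/s): [136.94, 136.94, 172.46, 180, 180, 180].

### API

Orientations are given as [roll, pitch, yaw] about the fixed x, y, z axes, in that order (R = Rz(yaw) Ry(pitch) Rx(roll)).
In Python, from plant import r gives the robot as it stands. The module is installed in compiled form; this text tells all that it offers.
- The arm moves only by the tool send_rows, never from a script. Its argument "motion" is a list of rows, each an object with "travel": the shift along the tool's x, y, z in m, a list of three; "spin": the turn about the tool's z in degrees. In form: [{"travel": [tx, ty, tz], "spin": spin}, ...]. A call has 1 to 5 rows; each row shifts and turns the pose as measured when the row begins, along the tool's axes as they then stand; what a row does not reach is not made up. A row lasts 1/12 s, in which the tool goes at most 41.7 mm and 7.16 degrees, less where a joint would pass 70% of its speed; a pose out of reach is approached as far as the arm can. A call is refused whole if a number of a shift passes 0.0417 or a number of a turn 7.16, either way. A call with a gripper value outside its range is refused whole. "gripper" is the gripper command: -1 is shut, 1 is fully open, values between are in proportion, set as the call begins (left out, the last holds). The fingers move at their own pace and stop on an object; "squeeze" is the grip in N (left out, the last holds). Time passes only in rows, so rows that do not move let the fingers close. It gives the time, the measured TCP pose, the force and the opening at its end, in the units of the state.
- r.get_state(): the state, without advancing time (a new reading comes with each control period).
- r.capture(name): name is "scene" or "side" or "wrist"; returns (picture, depth): 420x560x3 uint8, blue, green, red; 420x560 float32, m along the optical axis (not along the pixel's ray), 0 where there is no reading.
- r.get_calibration(name): a dict with "fov_y" (degrees; the focal length in pixels is half the picture's height over the tangent of half this angle, whatever the lens; pixels are square), "cx", "cy" (the principal point, pixels), "origin" and "orientation" of the camera in the world. Camera axes: x right, y down, z forward; pixel columns grow to the right and rows downward; lengths in m; the calibration is good to about 2 mm. The wrist camera is an equidistant fisheye: a pixel r from the principal point sees the ray r / f radians off the axis. A picture is of the moment at which its call begins: read the wrist's pose just before it. get_calibration takes no time and is no camera call; for the wrist camera it gives the pose at the moment of the call.
- r.close_job(): hands the job in, once; it reports no verdict.
Trained networks look in the newest picture that a camera, given by its name, has taken for a name from the list of things; names that differ only in an ending like _2 or _b are one class to them, and where a whole thing is asked for, a point or a joint stands for the part that bears it (a point fixed in the world has none). Each returns a list of dicts, best first, with "conf" (0 to 1); they miss things now and then, are a little off and sometimes report something else, mostly with a low value. They report only what shows in the picture. A call takes as long as a camera call. They do not tell look-alikes from the thing itself.
- r.boxes_of(camera, target): "at" ([x, y, z] in m, in the coordinates of the camera as it stood for that picture, good to about 4 mm: the middle of the surface that is visible of it).
- r.pinpoint(camera, target): "at" ([x, y, z] in m, in the coordinates of the camera as it stood for that picture, good to about 4 mm: a listed point, or the origin of a listed thing).
The state is a dict: "time_s": time; "joints": joint angles; "qd": joint speeds; "joint_torque": joint torques, N m; "tcp_pos": TCP position; "eef_rot": TCP orientation; "contact_force": force on the tool from outside, world axes, zero at the start; "moment": the same for the moment, N m; "gripper_width": finger opening in m.
Only numpy, scipy, OpenCV 4.12 (cv2) and the standard library are available. Lean on these libraries where they do the work, as an engineer would, in place of code of your own. Each camera call takes 0.05 s, during which the arm holds its last target. There are 200 camera calls.

## Working session

There is one attempt and no reset: what is moved stays moved. The work goes in short steps, Python scripts to look and compute and a tool call to move; the robot and the scene stay as the last step left them, time stands still between calls to the robot, and variables do not carry over. Pictures are saved under pics/ and viewed, about 8 in all and at most 12, crops included, and the job is handed in when it is done.

Besides the shell and the picture viewer there is one more tool, called after ">>>" by a JSON object that holds its "name" and its "arguments". send_rows: Moves the arm, as the interface text tells. Its arguments: {"type":"object","properties":{"motion":{"type":"array"},"gripper":{"type":"number"},"squeeze":{"type":"number"}},"required":["motion"]}

```bash
mkdir -p pics; cat > h.py <<'E'
import numpy as np, cv2
from plant import r
from scipy.spatial.transform import Rotation as R
def cam(n):
    c=r.get_calibration(n); o=np.array(c["orientation"],float)
    M=o if o.shape==(3,3) else R.from_euler('xyz',o,degrees=True).as_matrix()
    return c,M,np.array(c["origin"])
def w(n,p,C=None):
    c,M,o=C or cam(n); return M@np.array(p)+o
def px(n,p,C=None):
    c,M,o=C or cam(n); q=M.T@(np.array(p)-o); f=210/np.tan(np.radians(c["fov_y"]/2))
    if n!="wrist": return c["cx"]+f*q[0]/q[2],c["cy"]+f*q[1]/q[2]
    h=np.hypot(q[0],q[1]); k=f*np.arctan2(h,q[2])/max(h,1e-9); return c["cx"]+k*q[0],c["cy"]+k*q[1]
E
python3 - <<'E'
from h import *
s=r.get_state(); print({k:np.round(v,3) for k,v in s.items()})
for n in ["scene","side"]:
    print(r.get_calibration(n))
    C=cam(n); im,d=r.capture(n); cv2.imwrite(f"pics/{n}0.png",im); np.save(f"{n}_d.npy",d)
    for t in ["key_grip","mouth","head","rack","ball_key","disc_key"]:
        for x in r.pinpoint(n,t)[:3]:
            p=w(n,x["at"],C); print(n,t,round(x["conf"],2),p.round(3),np.round(px(n,p,C)))
E
```

```text
{'time_s': np.float64(0.0), 'joints': array([ 9.2080e+01,  2.0593e+01,  6.3400e-01, -2.1000e-02, -7.0136e+01,
       -1.6505e+01]), 'qd': array([ 0.071, -0.048, -0.124,  0.064, -0.104,  0.092]), 'joint_torque': array([ 1.0000e-03, -5.8272e+01,  2.9305e+01,  6.9970e+00,  7.0000e-03,
       -0.0000e+00]), 'tcp_pos': array([0.168, 0.653, 0.226]), 'eef_rot': array([ 1.79903e+02, -8.00000e-03, -1.44330e+01]), 'contact_force': array([-0.197, -0.081, -0.339]), 'moment': array([-0.001,  0.   , -0.031]), 'gripper_width': np.float64(0.087)}
{'fov_y': 46.22768102407125, 'cx': 276.6496796330113, 'cy': 208.5398168286273, 'origin': array([ 1.19328885, -0.48807913,  0.73620511]), 'orientation': array([-1.28613059e+02,  2.09543745e-02,  5.45449359e+01])}
scene key_grip 0.97 [ 0.352 -0.198  0.068] [162. 204.]
scene key_grip 0.89 [ 0.452 -0.17   0.086] [195. 216.]
scene key_grip 0.69 [ 0.463 -0.242  0.014] [170. 258.]
scene mouth 0.72 [0.485 0.214 0.101] [345. 159.]
scene head 0.57 [0.488 0.21  0.005] [341. 193.]
scene rack 0.86 [ 0.468 -0.244 -0.003] [171. 266.]
scene ball_key 0.71 [ 0.478 -0.317  0.
[... 157 characters left out ...]
cx': 280.37880224495206, 'cy': 209.69120056358423, 'origin': array([ 0.13604659, -0.65192137,  0.96788136]), 'orientation': array([-139.55441795,   -0.71812234,  -30.63647376])}
side key_grip 0.78 [ 0.458 -0.167  0.087] [289. 267.]
side key_grip 0.72 [ 0.734 -0.311  0.005] [416. 280.]
side key_grip 0.69 [ 0.348 -0.201  0.067] [253. 305.]
side mouth 0.84 [0.484 0.217 0.107] [223. 156.]
side head 0.65 [0.485 0.213 0.004] [227. 183.]
side rack 0.94 [ 0.469 -0.24   0.006] [308. 307.]
side ball_key 0.82 [ 0.478 -0.318  0.014] [331. 330.]
side ball_key 0.57 [ 0.453 -0.17   0.013] [287. 286.]
side disc_key 0.64 [ 0.468 -0.24   0.021] [308. 304.]
side disc_key 0.41 [ 0.529 -0.005 -0.003] [279. 230.]
```

View pics/side0.png

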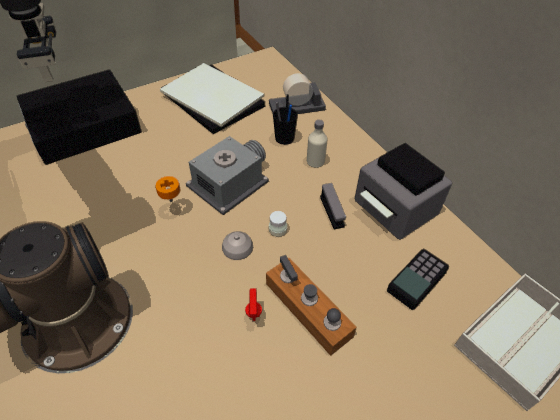

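View pics/scene0.png

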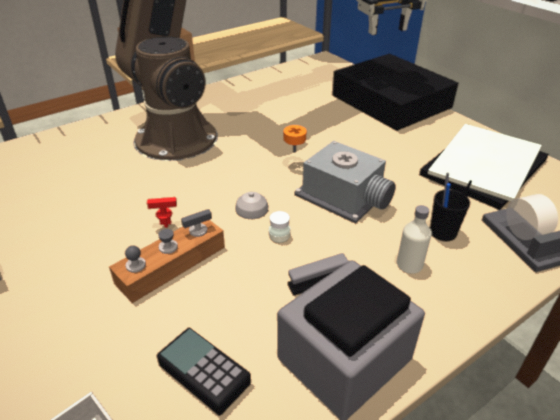

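The key is the dark T-bar in the rack's far hole, at side (289,267) and scene (196,218). The red T at side (253,305) is the look-alike, the ball and disc keys are at (334,318) and (310,293), and the orange cross at (168,187) is the decoy socket. I'll confirm this in a crop and measure yaw from depth.

```bash
python3 - <<'E'
from h import *
rows=[]
for n in ["scene","side"]:
    C=cam(n);c,M,o=C;im=cv2.imread(f"pics/{n}0.png");d=np.load(f"{n}_d.npy")
    f=210/np.tan(np.radians(c["fov_y"]/2)); v,u=np.mgrid[:420,:560]
    P=np.stack([(u-c["cx"])/f*d,(v-c["cy"])/f*d,d],-1)@M.T+o
    def sel(x,y,rad,z0,z1): 
        m=(np.hypot(P[...,0]-x,P[...,1]-y)<rad)&(P[...,2]>z0)&(P[...,2]<z1)&(d>0); return P[m]
    q=sel(.456,-.168,.045,.072,.105)
    rr=cv2.minAreaRect((q[:,:2]*1000).astype(np.float32)); print(n,"bar",len(q),rr,np.percentile(q[:,2],95))
    t=sel(.456,-.168,.045,.085,.105)
    if len(t)>10: print(" top",cv2.minAreaRect((t[:,:2]*1000).astype(np.float32)),t.mean(0))
    b=sel(.485,.214,.05,.1,.115); print(" boss",len(b),cv2.minEnclosingCircle((b[:,:2]*1000).astype(np.float32)),b[:,2].mean())
    row=[]
    for p in [(.456,-.168,.085),(.485,.214,.105)]:
        x,y=map(int,px(n,p,C)); row.append(cv2.resize(im[y-30:y+30,x-40:x+40],(400,300),interpolation=cv2.INTER_CUBIC))
    rows.append(np.hstack(row))
cv2.imwrite("pics/crop1.png",np.vstack(rows))
E
```

```text
scene bar 345 ((457.7896728515625, -169.96926879882812), (63.788047790527344, 20.804298400878906), 83.3956527709961) 0.09467030419674752
 top ((457.7417297363281, -169.92385864257812), (63.789649963378906, 20.526636123657227), 82.93009948730469) [ 0.46033315 -0.1716115   0.09155814]
 boss 267 ((487.46649169921875, 212.49679565429688), 31.96460723876953) 0.10442918056059862
side bar 232 ((455.6812744140625, -169.6252899169922), (63.64269256591797, 17.139848709106445), 84.35264587402344) 0.09726080469254501
 top ((455.6812744140625, -169.6252899169922), (63.64269256591797, 17.139848709106445), 84.35264587402344) [ 0.45462812 -0.17080418  0.09395318]
 boss 255 ((481.8601379394531, 216.29574584960938), 45.63738250732422) 0.10521710280005155
```

View pics/crop1.png

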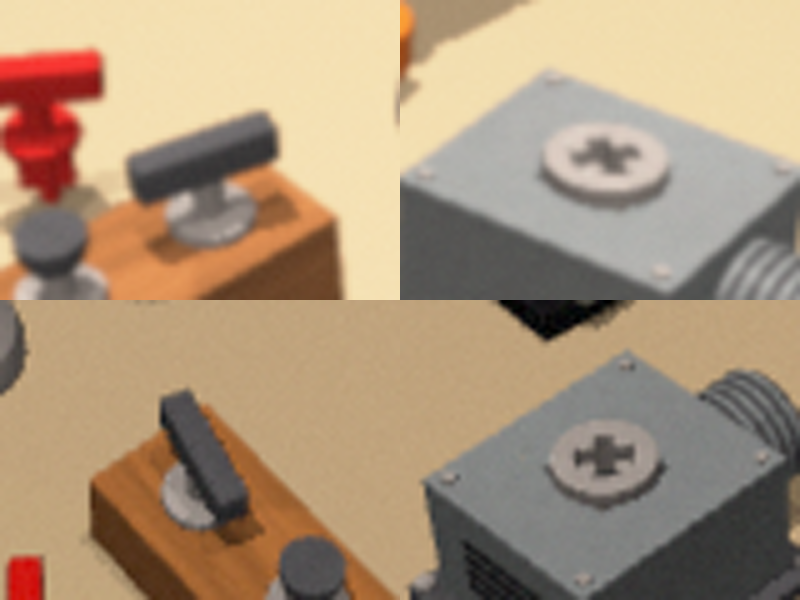

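The crops confirm it: top-left and bottom-left show the dark T-bar key in the rack's end hole, and the grey head carries the cross bore. Grip is about (0.456,-0.170), bar yaw about 84°. The bar measured about 64 mm long with its top near 95 mm, which matches the given sizes. I'll go over the head first for a wrist look.

```bash
cat > plan.py <<'E'
import sys,json
from h import *
def plan(t,yaw,vmax=.040,n=5):
    s=r.get_state(); p=np.array(s["tcp_pos"]); y=s["eef_rot"][2]; t=np.array(t)
    rows=[]
    dy=(yaw-y+180)%360-180; d=t-p
    k=max(1,int(np.ceil(max(np.linalg.norm(d)/vmax,abs(dy)/7))))
    for i in range(min(k,n)):
        a=np.radians(y); dx,dyy,dz=d/k
        rows.append({"travel":[round(dx*np.cos(a)+dyy*np.sin(a),4),round(dx*np.sin(a)-dyy*np.cos(a),4),round(-dz,4)],"spin":round(-dy/k,1)})
        y+=dy/k
    print("rows needed",k,"at",p.round(4),np.round(s["eef_rot"],2),"t",s["time_s"]); print(json.dumps(rows))
if __name__=="__main__":
    a=list(map(float,sys.argv[1:])); plan(a[:3],a[3],*(a[4:5]))
E
python3 plan.py .47 .213 .26 -14.4; python3 - <<'E'
from h import *
C=cam("wrist");print(C, r.get_state()["tcp_pos"])
E
```

```text
rows needed 14 at [0.1682 0.6537 0.2266] [-180.      0.    -14.42] t 0.7
[{"travel": [0.0287, 0.0251, -0.0024], "spin": -0.0}, {"travel": [0.0287, 0.0251, -0.0024], "spin": -0.0}, {"travel": [0.0287, 0.0251, -0.0024], "spin": -0.0}, {"travel": [0.0287, 0.0251, -0.0024], "spin": -0.0}, {"travel": [0.0287, 0.0251, -0.0024], "spin": -0.0}]
({'fov_y': 65.70646984690485, 'cx': 279.0248437520259, 'cy': 212.04967368813425, 'origin': array([0.24043701, 0.63477083, 0.38544128]), 'orientation': array([ 1.64228488e+02,  2.01217325e-02, -1.04461282e+02])}, array([[-2.49725695e-01, -9.31886487e-01, -2.63105782e-01],
       [-9.68316557e-01,  2.40231921e-01,  6.82031544e-02],
       [-3.51190475e-04,  2.71801765e-01, -9.62353198e-01]]), array([0.24043701, 0.63477083, 0.38544128])) [0.16816718 0.6536838  0.2265856 ]
```

>>> {"name": "send_rows", "arguments": {"motion": [{"travel": [0.029,0.025,-0.003],"spin": 0},{"travel": [0.029,0.025,-0.003],"spin": 0},{"travel": [0.029,0.025,-0.003],"spin": 0},{"travel": [0.029,0.025,-0.003],"spin": 0},{"travel": [0.029,0.025,-0.003],"spin": 0}], "gripper": 1, "squeeze": 30}}

```text
time_s: 1.12
tcp_pos: [0.2768, 0.4961, 0.2385]
eef_rot: [179.8, -0.0, -14.0]
contact_force: [0.8, -0.2, 0.0]
gripper_width: 0.0876
```

>>> {"name": "send_rows", "arguments": {"motion": [{"travel": [0.029,0.025,-0.003],"spin": 0},{"travel": [0.029,0.025,-0.003],"spin": 0},{"travel": [0.029,0.025,-0.003],"spin": 0},{"travel": [0.029,0.025,-0.003],"spin": 0},{"travel": [0.029,0.025,-0.003],"spin": 0}]}}

```text
time_s: 1.53
tcp_pos: [0.3909, 0.3315, 0.2561]
eef_rot: [-180.0, -0.1, -13.8]
contact_force: [0.4, 0.4, -0.3]
gripper_width: 0.0881
```

```bash
python3 plan.py .47 .213 .26 -14.4
```

```text
rows needed 4 at [0.3909 0.3315 0.2561] [-1.7998e+02 -9.0000e-02 -1.3830e+01] t 1.5333
[{"travel": [0.0263, 0.024, -0.001], "spin": 0.1}, {"travel": [0.0264, 0.024, -0.001], "spin": 0.1}, {"travel": [0.0264, 0.0239, -0.001], "spin": 0.1}, {"travel": [0.0265, 0.0238, -0.001], "spin": 0.1}]
```

>>> {"name": "send_rows", "arguments": {"motion": [{"travel": [0.024,0.024,-0.001],"spin": 0},{"travel": [0.024,0.024,-0.001],"spin": 0},{"travel": [0.024,0.024,-0.001],"spin": 0},{"travel": [0.024,0.024,-0.001],"spin": 0},{"travel": [0,0,0],"spin": 0}]}}

```text
time_s: 1.95
tcp_pos: [0.466, 0.2045, 0.2633]
eef_rot: [-179.7, -0.3, -14.0]
contact_force: [0.0, 0.4, 1.7]
gripper_width: 0.0876
```

```bash
cat > look.py <<'E'
from h import *
import sys
C=cam("wrist"); im,d=r.capture("wrist"); cv2.imwrite("pics/%s.png"%sys.argv[1],im)
for t in ["mouth"]:
    for x in r.pinpoint("wrist",t)[:3]:
        p=w("wrist",x["at"],C); print(t,round(x["conf"],2),p.round(4),np.round(px("wrist",p,C)))
# rectified top view of plane z=.105, 0.25 mm/px, image: right=+x, up=+y
cx,cy=.485,.214; c,M,o=C; f=210/np.tan(np.radians(c["fov_y"]/2))
g=np.arange(-160,160)*.00025; X,Y=np.meshgrid(cx+g,cy-g)
q=(np.stack([X,Y,np.full_like(X,.105)],-1)-o)@M
h=np.hypot(q[...,0],q[...,1]); k=f*np.arctan2(h,q[...,2])/h
t=cv2.remap(im,(c["cx"]+k*q[...,0]).astype(np.float32),(c["cy"]+k*q[...,1]).astype(np.float32),cv2.INTER_CUBIC)
cv2.imwrite("pics/rect_%s.png"%sys.argv[1],cv2.resize(t,(560,560)))
cv2.imwrite("pics/both_%s.png"%sys.argv[1],np.hstack([cv2.resize(im,(400,300)),cv2.resize(t,(400,400))[50:350]]))
np.save("rect.npy",t); print(r.get_state()["tcp_pos"])
E
python3 look.py head1
```

```text
mouth 0.7 [0.4873 0.2148 0.1066] [264. 181.]
mouth 0.65 [7.328e-01 3.012e-01 7.000e-04] [163.  14.]
mouth 0.39 [ 0.4547 -0.1683  0.0146] [520. 137.]
[0.46480001 0.20721352 0.26301515]
```

View pics/both_head1.png

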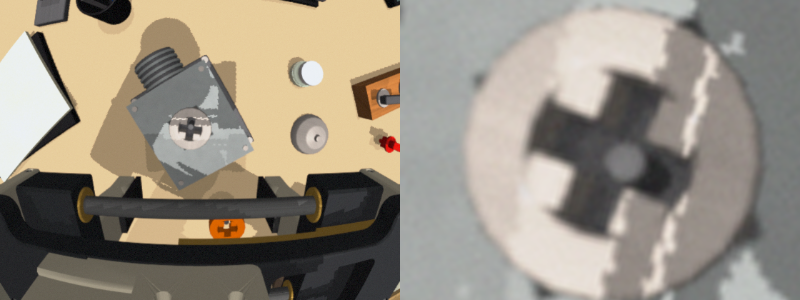

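The wrist picture shows the socket at about (190,128) in the half-scale view. Rectified, the boss centres near (0.488,0.213) and the cross sits at about -19° (mod 90). I'll refine this with a fit and use the next pictures for the key.

```bash
python3 - <<'E'
from h import *
g=cv2.cvtColor(np.load("rect.npy"),cv2.COLOR_BGR2GRAY).astype(np.float32)
c=cv2.HoughCircles(cv2.GaussianBlur(g,(5,5),0).astype(np.uint8),cv2.HOUGH_GRADIENT,1,100,param1=80,param2=15,minRadius=112,maxRadius=126)
if c is not None:
    for a in c[0][:3]: print("boss",.485+(a[0]-160)*.00025,.214-(a[1]-160)*.00025,a[2]*.25)
best=[]
for a in range(-45,45):
    t=np.zeros((170,170),np.float32)
    for b in (0,90):
        cv2.fillPoly(t,[cv2.boxPoints(((85,85),(132,44),-a+b)).astype(np.int32)],1)
    disk=np.zeros_like(t); cv2.circle(disk,(85,85),80,1,-1)
    T=-(t-(t*disk).sum()/disk.sum())*disk
    m=cv2.matchTemplate(np.clip(g,30,150),T,cv2.TM_CCOEFF); _,v,_,l=cv2.minMaxLoc(m); best.append((v,a,.485+(l[0]+85-160)*.00025,.214-(l[1]+85-160)*.00025))
print(sorted(best)[-4:])
E
python3 plan.py .456 -.17 .26 -96 .041
```

```text
boss 0.487125 0.214375 29.95
[(325344.8125, -23, 0.4875, 0.21325), (325877.25, -21, 0.4875, 0.21325), (326394.59375, -22, 0.4875, 0.21325), (327791.9375, -24, 0.48724999999999996, 0.21325)]
rows needed 12 at [0.4648 0.2072 0.263 ] [-179.71   -0.24  -13.99] t 2.05
[{"travel": [0.0069, 0.0307, 0.0003], "spin": 6.8}, {"travel": [0.0105, 0.0296, 0.0003], "spin": 6.8}, {"travel": [0.0139, 0.0282, 0.0003], "spin": 6.8}, {"travel": [0.0172, 0.0263, 0.0003], "spin": 6.8}, {"travel": [0.0202, 0.0241, 0.0003], "spin": 6.8}]
```

>>> {"name": "send_rows", "arguments": {"motion": [{"travel": [0.007,0.031,0],"spin": 6.8},{"travel": [0.0105,0.0296,0],"spin": 6.8},{"travel": [0.014,0.028,0],"spin": 6.8},{"travel": [0.017,0.026,0],"spin": 6.8},{"travel": [0.02,0.024,0],"spin": 6.8}]}}

```text
time_s: 2.47
tcp_pos: [0.4603, 0.0541, 0.2617]
eef_rot: [-179.6, 0.0, -48.6]
contact_force: [1.4, 0.1, 0.2]
gripper_width: 0.0876
```

```bash
python3 plan.py .456 -.17 .25 -96 .041
```

```text
rows needed 7 at [0.4603 0.0541 0.2617] [-1.7956e+02  1.0000e-02 -4.8610e+01] t 2.4667
[{"travel": [0.0236, 0.0216, 0.0017], "spin": 6.8}, {"travel": [0.026, 0.0187, 0.0017], "spin": 6.8}, {"travel": [0.028, 0.0155, 0.0017], "spin": 6.8}, {"travel": [0.0296, 0.0121, 0.0017], "spin": 6.8}, {"travel": [0.0309, 0.0085, 0.0017], "spin": 6.8}]
```

>>> {"name": "send_rows", "arguments": {"motion": [{"travel": [0.0236,0.0216,0.0015],"spin": 6.8},{"travel": [0.026,0.0187,0.0015],"spin": 6.8},{"travel": [0.028,0.0155,0.0015],"spin": 6.8},{"travel": [0.03,0.012,0.0015],"spin": 6.8},{"travel": [0.031,0.0085,0.0015],"spin": 6.8}]}}

```text
time_s: 2.88
tcp_pos: [0.4553, -0.107, 0.2543]
eef_rot: [-179.4, 0.4, -83.8]
contact_force: [1.1, -0.3, -0.2]
gripper_width: 0.0877
```

>>> {"name": "send_rows", "arguments": {"motion": [{"travel": [0.032,0.005,0.0015],"spin": 6.8},{"travel": [0.022,0.001,0.0015],"spin": 6.8},{"travel": [0,0,0],"spin": 0}]}}

```text
time_s: 3.13
tcp_pos: [0.4523, -0.1643, 0.2506]
eef_rot: [-179.5, 0.5, -98.4]
contact_force: [-0.3, 0.6, 0.2]
gripper_width: 0.0878
```

```bash
cat > lookk.py <<'E'
from h import *
import sys
C=cam("wrist"); im,d=r.capture("wrist")
for x in r.pinpoint("wrist","key_grip")[:3]:
    p=w("wrist",x["at"],C); print(round(x["conf"],2),p.round(4),np.round(px("wrist",p,C)))
c,M,o=C; f=210/np.tan(np.radians(c["fov_y"]/2)); v,u=np.mgrid[:420,:560]
a=u-c["cx"];b=v-c["cy"];h=np.hypot(a,b)+1e-9;th=h/f
P=np.stack([d*np.tan(th)*a/h,d*np.tan(th)*b/h,d],-1)@M.T+o
m=(np.hypot(P[...,0]-.456,P[...,1]+.17)<.045)&(P[...,2]>.087)&(P[...,2]<.1)&(d>0)
q=P[m]; print(len(q),cv2.minAreaRect((q[:,:2]*1000).astype(np.float32)),q[:,2].mean())
im[m]=im[m]//2+np.array([0,90,0],np.uint8); cv2.imwrite("pics/%s.png"%sys.argv[1],im)
s=r.get_state();print(s["tcp_pos"],s["eef_rot"],s["joints"],s["time_s"])
E
python3 lookk.py key1
```

```text
0.6 [ 0.4588 -0.1666  0.0825] [275. 192.]
0.57 [ 0.3455 -0.2027  0.0659] [375. 142.]
999 ((457.6851806640625, -168.89051818847656), (63.46400833129883, 16.012874603271484), 84.77290344238281) 0.0944056991690406
[ 0.45269472 -0.16239411  0.25087259] [-179.45476989    0.52245158  -97.88938286] [  3.42124612   0.69231232 -20.83457633  -0.43768486 -67.83657227
 -11.15024934] 3.2333
```

View pics/key1.png

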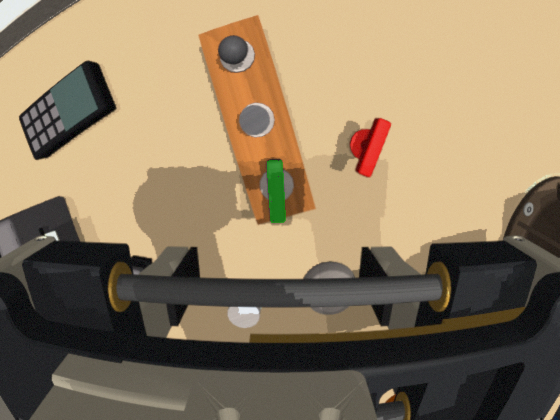

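The picture shows the green-masked T-bar at (276,190), measured 63.5 x 16 mm at (0.4577,-0.1689), yaw 84.8°, top 94 mm, as it must be. The red look-alike is off to the right at (375,147). I'll align and descend.

```bash
python3 plan.py .4577 -.1689 .12 -95.2 .03
```

```text
rows needed 5 at [ 0.4527 -0.1624  0.2509] [-179.45    0.52  -97.89] t 3.2333
[{"travel": [0.0012, -0.0012, 0.0262], "spin": -0.5}, {"travel": [0.0012, -0.0012, 0.0262], "spin": -0.5}, {"travel": [0.0012, -0.0011, 0.0262], "spin": -0.5}, {"travel": [0.0012, -0.0011, 0.0262], "spin": -0.5}, {"travel": [0.0012, -0.0011, 0.0262], "spin": -0.5}]
```

>>> {"name": "send_rows", "arguments": {"motion": [{"travel": [0.0012,-0.0012,0.026],"spin": -0.5},{"travel": [0.0012,-0.0012,0.026],"spin": -0.5},{"travel": [0.0012,-0.0012,0.026],"spin": -0.5},{"travel": [0.0012,-0.0012,0.026],"spin": -0.5},{"travel": [0.0012,-0.0012,0.026],"spin": -0.5}]}}

```text
time_s: 3.65
tcp_pos: [0.4676, -0.1612, 0.1245]
eef_rot: [-178.4, 0.6, -94.1]
contact_force: [0.5, 0.5, -0.2]
gripper_width: 0.0875
```

```bash
python3 plan.py .4577 -.1689 .066 -95.2 .015
```

```text
rows needed 4 at [ 0.4676 -0.1612  0.1245] [-178.4     0.56  -94.13] t 3.65
[{"travel": [0.0021, 0.0023, 0.0146], "spin": 0.3}, {"travel": [0.0021, 0.0023, 0.0146], "spin": 0.3}, {"travel": [0.0021, 0.0023, 0.0146], "spin": 0.3}, {"travel": [0.0021, 0.0023, 0.0146], "spin": 0.3}]
```

```bash
python3 - <<'E'
s=open('plan.py').read()
s=s.replace('''        a=np.radians(y); dx,dyy,dz=d/k
        rows.append({"travel":[round(dx*np.cos(a)+dyy*np.sin(a),4),round(dx*np.sin(a)-dyy*np.cos(a),4),round(-dz,4)],''','''        e=s["eef_rot"]; tr=R.from_euler('xyz',[e[0],e[1],y],degrees=True).as_matrix().T@(d/k)
        rows.append({"travel":[round(float(v),4) for v in tr],''')
open('plan.py','w').write(s)
E
python3 plan.py .4577 -.1689 .100 -95.2 .008
```

```text
rows needed 4 at [ 0.4676 -0.1612  0.1245] [-178.4     0.56  -94.13] t 3.65
[{"travel": [0.0022, 0.0025, 0.006], "spin": 0.3}, {"travel": [0.0022, 0.0025, 0.006], "spin": 0.3}, {"travel": [0.0022, 0.0025, 0.006], "spin": 0.3}, {"travel": [0.0022, 0.0025, 0.006], "spin": 0.3}]
```

>>> {"name": "send_rows", "arguments": {"motion": [{"travel": [0.0022,0.0025,0.006],"spin": 0.3},{"travel": [0.0022,0.0025,0.006],"spin": 0.3},{"travel": [0.0022,0.0025,0.006],"spin": 0.3},{"travel": [0.0022,0.0025,0.006],"spin": 0.3},{"travel": [0,0,0],"spin": 0}]}}

```text
time_s: 4.07
tcp_pos: [0.4564, -0.1645, 0.0967]
eef_rot: [-178.7, 0.6, -94.8]
contact_force: [0.0, -0.2, -0.1]
gripper_width: 0.0879
```

```bash
python3 plan.py .4577 -.1689 .066 -95.2 .008
```

```text
rows needed 4 at [ 0.4564 -0.1645  0.0967] [-178.69    0.59  -94.78] t 4.0667
[{"travel": [0.0012, -0.0002, 0.0077], "spin": 0.1}, {"travel": [0.0012, -0.0002, 0.0077], "spin": 0.1}, {"travel": [0.0012, -0.0002, 0.0077], "spin": 0.1}, {"travel": [0.0012, -0.0002, 0.0077], "spin": 0.1}]
```

>>> {"name": "send_rows", "arguments": {"motion": [{"travel": [0.0012,-0.0002,0.0077],"spin": 0.1},{"travel": [0.0012,-0.0002,0.0077],"spin": 0.1},{"travel": [0.0012,-0.0002,0.0077],"spin": 0.1},{"travel": [0.0012,-0.0002,0.0077],"spin": 0.1},{"travel": [0,0,0],"spin": 0}]}}

```text
time_s: 4.48
tcp_pos: [0.46, -0.1697, 0.066]
eef_rot: [-178.3, 0.6, -95.2]
contact_force: [-0.1, -0.0, -0.4]
gripper_width: 0.088
```

```bash
python3 plan.py .4577 -.1689 .066 -95.2 .008
```

```text
rows needed 1 at [ 0.46   -0.1697  0.066 ] [-178.31    0.63  -95.21] t 4.4833
[{"travel": [-0.0006, 0.0023, -0.0001], "spin": -0.0}]
```

>>> {"name": "send_rows", "arguments": {"motion": [{"travel": [-0.0006,0.0023,0],"spin": 0},{"travel": [0,0,0],"spin": 0},{"travel": [0,0,0],"spin": 0},{"travel": [0,0,0],"spin": 0},{"travel": [0,0,0],"spin": 0}], "gripper": -1, "squeeze": 40}}

```text
time_s: 4.9
tcp_pos: [0.4574, -0.1692, 0.0655]
eef_rot: [-178.4, 0.6, -95.2]
contact_force: [0.1, -0.4, 0.6]
gripper_width: 0.06
```

>>> {"name": "send_rows", "arguments": {"motion": [{"travel": [0,0,0],"spin": 0},{"travel": [0,0,0],"spin": 0},{"travel": [0,0,0],"spin": 0}]}}

```text
time_s: 5.15
tcp_pos: [0.458, -0.1692, 0.0661]
eef_rot: [-178.3, 0.6, -95.2]
contact_force: [0.2, -0.2, -0.0]
gripper_width: 0.04
```

>>> {"name": "send_rows", "arguments": {"motion": [{"travel": [0,0,0],"spin": 0},{"travel": [0,0,0],"spin": 0},{"travel": [0,0,0],"spin": 0},{"travel": [0,0,0],"spin": 0},{"travel": [0,0,0],"spin": 0}]}}

```text
time_s: 5.57
tcp_pos: [0.4578, -0.1691, 0.0665]
eef_rot: [-178.3, 0.6, -95.2]
contact_force: [-0.3, 0.3, 0.7]
gripper_width: 0.0156
```

```bash
python3 plan.py .458 -.1692 .2 -95.2 .025
```

```text
rows needed 6 at [ 0.4578 -0.1691  0.0665] [-178.3     0.61  -95.22] t 5.5667
[{"travel": [-0.0002, -0.0007, -0.0222], "spin": -0.0}, {"travel": [-0.0002, -0.0007, -0.0222], "spin": -0.0}, {"travel": [-0.0002, -0.0007, -0.0222], "spin": -0.0}, {"travel": [-0.0002, -0.0007, -0.0222], "spin": -0.0}, {"travel": [-0.0002, -0.0007, -0.0222], "spin": -0.0}]
```

Gripped at 15.6 mm, the bar's width. Lifting; the target is 6 mm clearance in the hole, so up straight.

>>> {"name": "send_rows", "arguments": {"motion": [{"travel": [-0.0002,-0.0007,-0.02],"spin": 0},{"travel": [-0.0002,-0.0007,-0.022],"spin": 0},{"travel": [-0.0002,-0.0007,-0.022],"spin": 0},{"travel": [-0.0002,-0.0007,-0.022],"spin": 0},{"travel": [-0.0002,-0.0007,-0.022],"spin": 0}]}}

```text
time_s: 5.98
tcp_pos: [0.4533, -0.1689, 0.1722]
eef_rot: [-179.1, 0.6, -95.3]
contact_force: [1.0, -0.7, -2.0]
gripper_width: 0.016
```

```bash
python3 plan.py .4873 .2135 .22 -111.5 .03
```

```text
rows needed 13 at [ 0.4533 -0.1689  0.1722] [-179.1     0.62  -95.33] t 5.9833
[{"travel": [-0.0296, 0.0001, -0.0034], "spin": 1.2}, {"travel": [-0.0296, 0.0007, -0.0034], "spin": 1.2}, {"travel": [-0.0295, 0.0014, -0.0034], "spin": 1.2}, {"travel": [-0.0295, 0.002, -0.0034], "spin": 1.2}, {"travel": [-0.0294, 0.0026, -0.0034], "spin": 1.2}]
```

>>> {"name": "send_rows", "arguments": {"motion": [{"travel": [-0.03,0,-0.004],"spin": 1.2},{"travel": [-0.03,0.001,-0.004],"spin": 1.2},{"travel": [-0.03,0.0015,-0.004],"spin": 1.2},{"travel": [-0.03,0.002,-0.004],"spin": 1.2},{"travel": [-0.03,0.0026,-0.004],"spin": 1.2}]}}

```text
time_s: 6.4
tcp_pos: [0.4678, -0.0189, 0.1991]
eef_rot: [-178.8, 0.8, -102.1]
contact_force: [0.7, 0.1, -1.5]
gripper_width: 0.0156
```

>>> {"name": "send_rows", "arguments": {"motion": [{"travel": [-0.03,0.003,-0.004],"spin": 1.2},{"travel": [-0.03,0.004,-0.004],"spin": 1.2},{"travel": [-0.03,0.004,-0.004],"spin": 1.2},{"travel": [-0.03,0.004,-0.004],"spin": 1.2},{"travel": [-0.03,0.004,-0.004],"spin": 1.2}]}}

```text
time_s: 6.82
tcp_pos: [0.4847, 0.1382, 0.2217]
eef_rot: [-178.9, 1.0, -108.4]
contact_force: [0.7, -0.2, -0.6]
gripper_width: 0.0155
```

```bash
python3 plan.py .4873 .2135 .2 -111 .03
```

```text
rows needed 3 at [0.4847 0.1382 0.2217] [-178.91    1.02 -108.42] t 6.8167
[{"travel": [-0.024, 0.0072, 0.0075], "spin": 0.9}, {"travel": [-0.0238, 0.0076, 0.0075], "spin": 0.9}, {"travel": [-0.0237, 0.008, 0.0075], "spin": 0.9}]
```

>>> {"name": "send_rows", "arguments": {"motion": [{"travel": [-0.024,0.0073,0.007],"spin": 0.9},{"travel": [-0.024,0.0076,0.007],"spin": 0.9},{"travel": [-0.024,0.008,0.007],"spin": 0.8},{"travel": [0,0,0],"spin": 0}]}}

```text
time_s: 7.15
tcp_pos: [0.4881, 0.2233, 0.2014]
eef_rot: [-178.9, 1.2, -111.0]
contact_force: [0.1, -0.2, -1.1]
gripper_width: 0.0162
```

```bash
cat > pf.py <<'E'
# plan so that the foot (tool z +51 mm) goes to x y, foot height z above counter
import sys
from h import *; import plan
a=list(map(float,sys.argv[1:])); s=r.get_state()
M=R.from_euler('xyz',s["eef_rot"],degrees=True).as_matrix()
f=np.array(s["tcp_pos"])+M[:,2]*.051; print("foot",f.round(4),"F",np.round(s["contact_force"],1))
plan.plan(np.array(s["tcp_pos"])+np.array(a[:3])-f,a[3],a[4])
E
python3 pf.py .4873 .2135 .125 -111 .012
python3 - <<'E'
from h import *
out=[]
for n in ["scene","side"]:
    C=cam(n); im,d=r.capture(n)
    for t in ["key_grip","key_foot"]:
        for x in r.pinpoint(n,t)[:3]:
            p=w(n,x["at"],C); print(n,t,round(x["conf"],2),p.round(4),np.round(px(n,p,C)))
    u,v=map(int,px(n,(.487,.2135,.14),C)); out.append(cv2.resize(im[v-45:v+45,u-40:u+40],(400,450),interpolation=cv2.INTER_CUBIC))
cv2.imwrite("pics/over.png",np.hstack(out))
E
```

```text
foot [0.4894 0.224  0.1504] F [ 0.1 -0.2 -1.1]
rows needed 3 at [0.4881 0.2233 0.2014] [-178.89    1.25 -111.04] t 7.15
[{"travel": [0.0037, -0.0004, 0.0084], "spin": -0.0}, {"travel": [0.0037, -0.0004, 0.0084], "spin": -0.0}, {"travel": [0.0037, -0.0004, 0.0084], "spin": -0.0}]
scene key_grip 0.81 [0.4842 0.2198 0.2185] [351. 113.]
scene key_grip 0.8 [ 0.3508 -0.1983  0.0707] [162. 203.]
scene key_foot 0.67 [ 0.3519 -0.1968  0.0057] [167. 225.]
scene key_foot 0.63 [0.4917 0.226  0.1469] [352. 142.]
side key_grip 0.73 [ 0.3452 -0.1972  0.0711] [251. 303.]
side key_grip 0.49 [0.4854 0.2201 0.2227] [220. 121.]
side key_foot 0.86 [ 0.348  -0.1979  0.0016] [254. 317.]
side key_foot 0.78 [0.487  0.2205 0.1524] [223. 142.]
```

View pics/over.png

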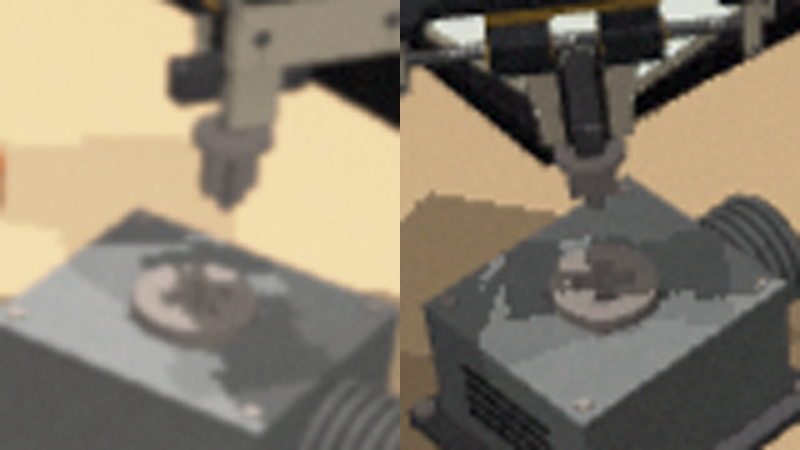

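The key hangs upright above the socket in both crops (foot at about (228,205) on the left and (597,200) on the right). The networks' foot agrees with the tool-derived foot to about 3 mm. Next I'll centre it and lower.

>>> {"name": "send_rows", "arguments": {"motion": [{"travel": [0.0037,-0.0004,0.0084],"spin": 0},{"travel": [0.0037,-0.0004,0.0084],"spin": 0},{"travel": [0.0037,-0.0004,0.0084],"spin": 0},{"travel": [0,0,0],"spin": 0}]}}

```text
time_s: 7.78
tcp_pos: [0.4861, 0.2055, 0.1764]
eef_rot: [-178.8, 1.4, -111.3]
contact_force: [-1.2, -0.2, -1.4]
gripper_width: 0.0156
```

```bash
python3 pf.py .4873 .2135 .108 -111 .006
```

```text
foot [0.4875 0.2063 0.1254] F [-1.2 -0.2 -1.4]
rows needed 4 at [0.4861 0.2055 0.1764] [-178.8     1.43 -111.32] t 7.7833
[{"travel": [-0.0016, 0.0008, 0.0044], "spin": -0.1}, {"travel": [-0.0016, 0.0008, 0.0044], "spin": -0.1}, {"travel": [-0.0016, 0.0008, 0.0044], "spin": -0.1}, {"travel": [-0.0016, 0.0008, 0.0044], "spin": -0.1}]
```

>>> {"name": "send_rows", "arguments": {"motion": [{"travel": [-0.0016,0.0008,0.003],"spin": 0},{"travel": [-0.0016,0.0008,0.003],"spin": 0},{"travel": [-0.0016,0.0008,0.003],"spin": 0},{"travel": [0,0,0],"spin": 0},{"travel": [0,0,0],"spin": 0}]}}

```text
time_s: 8.2
tcp_pos: [0.4858, 0.2104, 0.1657]
eef_rot: [-178.8, 1.4, -111.4]
contact_force: [0.7, -0.5, -1.3]
gripper_width: 0.0156
```

```bash
python3 pf.py .4873 .2135 .108 -111 .006
```

```text
foot [0.4872 0.2111 0.1148] F [ 0.7 -0.5 -1.3]
rows needed 2 at [0.4858 0.2104 0.1657] [-178.81    1.36 -111.4 ] t 8.2
[{"travel": [-0.0011, 0.0005, 0.0034], "spin": -0.2}, {"travel": [-0.0011, 0.0005, 0.0034], "spin": -0.2}]
```

>>> {"name": "send_rows", "arguments": {"motion": [{"travel": [-0.0011,0.0005,0.0034],"spin": -0.2},{"travel": [-0.0011,0.0005,0.0034],"spin": -0.2},{"travel": [0,0,0.003],"spin": 0},{"travel": [0,0,0],"spin": 0}]}}

```text
time_s: 8.53
tcp_pos: [0.4862, 0.214, 0.1554]
eef_rot: [-178.8, 1.4, -110.9]
contact_force: [0.5, 0.3, -1.8]
gripper_width: 0.0159
```

```bash
python3 pf.py .4873 .2135 .098 -111 .004; python3 look.py near
```

```text
foot [0.4877 0.2148 0.1045] F [ 0.5  0.3 -1.8]
rows needed 2 at [0.4862 0.214  0.1554] [-178.78    1.4  -110.9 ] t 8.5333
[{"travel": [0.0007, 0.0, 0.0032], "spin": 0.0}, {"travel": [0.0007, 0.0, 0.0032], "spin": 0.0}]
[0.48647861 0.21404463 0.15598898]
```

View pics/both_near.png

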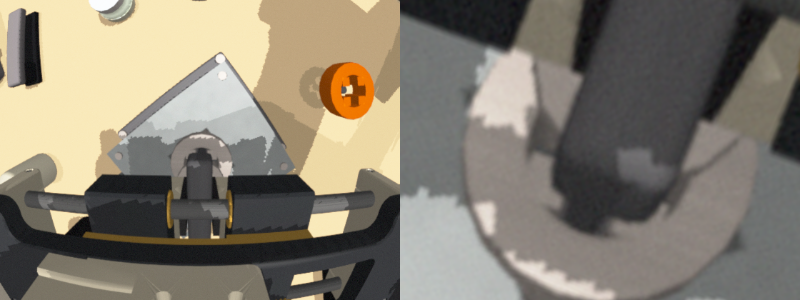

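The close view shows the T-bar over the boss, with the boss rim still centred at about (0.487,0.213) and the nose over the bore. I'll continue down gently.

>>> {"name": "send_rows", "arguments": {"motion": [{"travel": [0.0007,0,0.003],"spin": 0},{"travel": [0.0005,0,0.003],"spin": 0},{"travel": [0,0,0.003],"spin": 0},{"travel": [0,0,0],"spin": 0}]}}

```text
time_s: 8.97
tcp_pos: [0.4865, 0.213, 0.1465]
eef_rot: [-178.7, 1.5, -110.9]
contact_force: [0.3, -1.1, -2.2]
gripper_width: 0.0153
```

```bash
python3 pf.py .4873 .2135 .091 -111 .004
```

```text
foot [0.488  0.2138 0.0955] F [ 0.3 -1.1 -2.2]
rows needed 2 at [0.4865 0.213  0.1465] [-178.73    1.47 -110.91] t 8.9667
[{"travel": [0.0003, 0.0003, 0.0022], "spin": 0.0}, {"travel": [0.0003, 0.0003, 0.0022], "spin": 0.0}]
```

>>> {"name": "send_rows", "arguments": {"motion": [{"travel": [0.0002,0.0002,0.0025],"spin": 0},{"travel": [0.0002,0.0002,0.0025],"spin": 0},{"travel": [0,0,0.0025],"spin": 0},{"travel": [0,0,0],"spin": 0}]}}

```text
time_s: 9.3
tcp_pos: [0.4861, 0.2127, 0.1381]
eef_rot: [-178.7, 1.5, -110.9]
contact_force: [0.7, 0.5, -2.1]
gripper_width: 0.0155
```

```bash
python3 pf.py .4873 .2135 .085 -111 .004
```

```text
foot [0.4877 0.2135 0.0871] F [ 0.7  0.5 -2.1]
rows needed 1 at [0.4861 0.2127 0.1381] [-178.73    1.46 -110.92] t 9.3
[{"travel": [0.0002, 0.0004, 0.0021], "spin": 0.1}]
```

The foot is 18 mm deep with no reaction, so the fins are in mesh. Now I'll push home against the spring.

>>> {"name": "send_rows", "arguments": {"motion": [{"travel": [0.0002,0.0002,0.003],"spin": 0},{"travel": [0,0,0.003],"spin": 0},{"travel": [0,0,0.003],"spin": 0},{"travel": [0,0,0],"spin": 0}], "squeeze": 60}}

```text
time_s: 9.63
tcp_pos: [0.4867, 0.213, 0.13]
eef_rot: [-178.7, 1.5, -110.9]
contact_force: [-1.5, -0.2, 6.8]
gripper_width: 0.0157
```

```bash
python3 pf.py .4873 .2135 .069 -111 .004
```

```text
foot [0.4883 0.2138 0.0791] F [-1.5 -0.2  6.8]
rows needed 3 at [0.4867 0.213  0.13  ] [-178.65    1.51 -110.87] t 9.6333
[{"travel": [0.0003, 0.0004, 0.0033], "spin": 0.0}, {"travel": [0.0003, 0.0004, 0.0033], "spin": 0.0}, {"travel": [0.0003, 0.0004, 0.0033], "spin": 0.0}]
```

>>> {"name": "send_rows", "arguments": {"motion": [{"travel": [0.0001,0.0002,0.0033],"spin": 0},{"travel": [0.0001,0.0002,0.0033],"spin": 0},{"travel": [0,0,0.003],"spin": 0},{"travel": [0,0,0],"spin": 0}]}}

```text
time_s: 9.97
tcp_pos: [0.4869, 0.2131, 0.1226]
eef_rot: [-178.6, 1.6, -110.8]
contact_force: [-4.2, -0.2, 8.7]
gripper_width: 0.0159
```

```bash
python3 pf.py .4873 .2135 .069 -111 .004
```

```text
foot [0.4886 0.2139 0.0716] F [-4.2 -0.2  8.7]
rows needed 1 at [0.4869 0.2131 0.1226] [-178.57    1.56 -110.81] t 9.9667
[{"travel": [0.0009, 0.0011, 0.0026], "spin": 0.2}]
```

>>> {"name": "send_rows", "arguments": {"motion": [{"travel": [0,0.0008,0.0025],"spin": 0},{"travel": [0,0.0004,0.0025],"spin": 0},{"travel": [0,0,0.002],"spin": 0}]}}

```text
time_s: 10.22
tcp_pos: [0.4874, 0.2137, 0.1213]
eef_rot: [-178.3, 1.6, -110.7]
contact_force: [-9.3, -1.8, 20.8]
gripper_width: 0.0157
```

```bash
python3 pf.py .4873 .2135 .069 -111 .004
```

```text
foot [0.4893 0.2145 0.0704] F [-9.3 -1.8 20.8]
rows needed 1 at [0.4874 0.2137 0.1213] [-178.33    1.64 -110.65] t 10.2167
[{"travel": [0.0017, 0.0016, 0.0013], "spin": 0.3}]
```

>>> {"name": "send_rows", "arguments": {"motion": [{"travel": [0.0005,0.0018,0.001],"spin": 0},{"travel": [0.0003,0.001,0.001],"spin": 0},{"travel": [0,0.0005,0.001],"spin": 0}]}}

```text
time_s: 10.47
tcp_pos: [0.4864, 0.2137, 0.1226]
eef_rot: [-178.0, 1.8, -110.5]
contact_force: [-1.1, -2.0, 8.5]
gripper_width: 0.0157
```

```bash
python3 pf.py .4873 .2135 .069 -111 .004; python3 - <<'E'
from h import *
out=[]
for n in ["scene","side"]:
    C=cam(n); im,d=r.capture(n)
    for t in ["key_grip","key_foot"]:
        for x in r.pinpoint(n,t)[:3]:
            p=w(n,x["at"],C); print(n,t,round(x["conf"],2),p.round(4),np.round(px(n,p,C)))
    u,v=map(int,px(n,(.487,.2135,.12),C)); out.append(cv2.resize(im[v-36:v+36,u-32:u+32],(400,450),interpolation=cv2.INTER_CUBIC))
cv2.imwrite("pics/home.png",np.hstack(out)); s=r.get_state(); print(s["contact_force"],s["tcp_pos"])
E
```

```text
foot [0.4886 0.2145 0.0717] F [-1.1 -2.   8.5]
rows needed 1 at [0.4864 0.2137 0.1226] [-178.02    1.75 -110.51] t 10.4667
[{"travel": [0.0015, 0.001, 0.0026], "spin": 0.5}]
scene key_grip 0.85 [ 0.3508 -0.1998  0.0684] [162. 204.]
scene key_grip 0.64 [ 0.4689 -0.2447 -0.0033] [171. 266.]
scene key_grip 0.5 [0.4817 0.212  0.1383] [345. 145.]
scene key_foot 0.94 [ 0.3526 -0.1967  0.002 ] [167. 226.]
scene key_foot 0.49 [0.4903 0.2149 0.0691] [345. 171.]
side key_grip 0.68 [ 0.3469 -0.1995  0.0702] [253. 303.]
side key_grip 0.65 [0.4854 0.2144 0.1421] [223. 146.]
side key_foot 0.88 [ 3.453e-01 -1.988e-01  3.000e-04] [253. 319.]
side key_foot 0.48 [0.4855 0.2163 0.0702] [225. 165.]
[-1.07386679 -3.41349494  9.50121202] [0.48633996 0.21367528 0.12242855]
```

View pics/home.png

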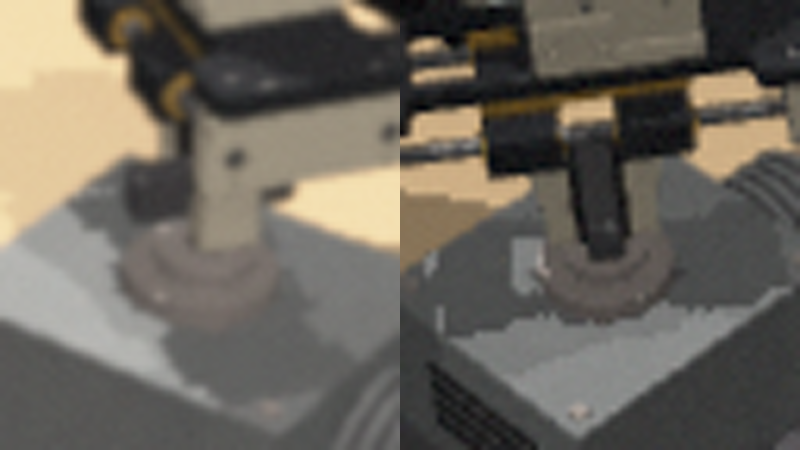

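The collar is down on or very near the boss in both crops, but easing the row depth let it rise by about 1 mm. The final rows must keep pushing harder.

>>> {"name": "send_rows", "arguments": {"motion": [{"travel": [0,0.0004,0.003],"spin": 0},{"travel": [0,0.0004,0.003],"spin": 0},{"travel": [0,0.0004,0.003],"spin": 0}]}}

```text
time_s: 11.02
tcp_pos: [0.4877, 0.214, 0.1212]
eef_rot: [-177.7, 1.9, -110.3]
contact_force: [-15.9, -3.4, 34.1]
gripper_width: 0.016
```

>>> {"name": "send_rows", "arguments": {"motion": [{"travel": [0.0003,0.0014,0.0022],"spin": 0},{"travel": [0.0003,0.0012,0.0022],"spin": 0}]}}

```text
time_s: 11.18
tcp_pos: [0.487, 0.2141, 0.1217]
eef_rot: [-177.5, 2.0, -110.2]
contact_force: [-1.0, -5.2, 15.1]
gripper_width: 0.0157
```

```bash
python3 - <<'E'
from h import *
for i in range(8):
    r.capture("side"); s=r.get_state(); print(s["time_s"],s["contact_force"].round(1) if hasattr(s["contact_force"],"round") else s["contact_force"],np.round(s["tcp_pos"],4),np.round(s["eef_rot"],2))
E
```

```text
11.2333 [-3.6 -4.4 17.7] [0.487  0.2141 0.1216] [-177.44    1.97 -110.21]
11.2833 [-3.8 -5.6 18.2] [0.487  0.2141 0.1216] [-177.45    1.96 -110.21]
11.3333 [-3.7 -4.3 19.2] [0.487  0.2141 0.1216] [-177.45    1.95 -110.21]
11.3833 [-4.3 -4.8 18.5] [0.487  0.2141 0.1216] [-177.46    1.95 -110.22]
11.4333 [-3.5 -4.9 18.4] [0.487  0.2141 0.1216] [-177.46    1.95 -110.22]
11.4833 [-3.3 -4.6 18.6] [0.487  0.2141 0.1216] [-177.46    1.95 -110.22]
11.5333 [-4.  -4.5 18.5] [0.487  0.2141 0.1216] [-177.46    1.95 -110.22]
11.5833 [-4.2 -5.1 18.6] [0.487  0.2141 0.1216] [-177.46    1.95 -110.22]
```

Steady at 18.5 N, above the spring's 11 N. As a last independent check, I'll measure the T-bar's top height by wrist depth. It must be about 0.149 when home.

```bash
python3 - <<'E'
from h import *
C=cam("wrist"); im,d=r.capture("wrist")
c,M,o=C; f=210/np.tan(np.radians(c["fov_y"]/2)); v,u=np.mgrid[:420,:560]
a=u-c["cx"];b=v-c["cy"];h=np.hypot(a,b)+1e-9;th=h/f
P=np.stack([d*np.tan(th)*a/h,d*np.tan(th)*b/h,d],-1)@M.T+o
ax=np.radians(-110.2); e=np.array([np.cos(ax),np.sin(ax)]); n=np.array([-e[1],e[0]])
D=P[...,:2]-[.487,.2135]; s=D@e; t=D@n
m=(s>.013)&(s<.031)&(abs(t)<.006)&(d>0)&(P[...,2]>.12)&(P[...,2]<.17)
print("bar top",m.sum(),np.percentile(P[m][:,2],[10,50,90]).round(4))
for nm,k in [("collar/boss ring",(np.hypot(D[...,0],D[...,1])>.0205)&(np.hypot(D[...,0],D[...,1])<.028)&(s>0)),("collar",(np.hypot(D[...,0],D[...,1])<.018)&(s>0)&(abs(t)>.009))]:
    q=P[k&(d>0)&(P[...,2]>.098)&(P[...,2]<.12)]; print(nm,len(q),np.percentile(q[:,2],[10,50,90]).round(4) if len(q) else "")
print(r.get_state()["contact_force"])
E
```

```text
bar top 1274 [0.1429 0.1494 0.1504]
collar/boss ring 1437 [0.1049 0.1057 0.1065]
collar 302 [0.1055 0.1114 0.1125]
[-4.94065754 -5.06323075 18.86934377]
```

```bash
python3 -c "
from plant import r
print(r.close_job()); print(r.get_state()['time_s'],r.get_state()['contact_force'])"
```

```text
the job is handed in; nothing more can be done
None
the job is handed in; nothing more can be done
```

The dark T-handled key is fully home in the grey head's socket, and I handed the job in at about 11.6 s while still holding it pressed down. No verdict is reported.

- **How it went:** I took the key from the rack's end hole and left the red look-alike and the orange decoy alone. A wrist picture put the cross bore at about -22° (mod 90). I turned the key to within a few degrees of that, and its fins dropped in at the first try.
- **Home:** Wrist depth put the top of the bar at 149.4 mm, where 149 mm is expected, and the collar about 5.7 mm above the socket face, against its 6 mm thickness. The arm's position gave a foot depth of about 35 mm; fully home is 36 mm and at least 33.5 mm is needed.
- **Hold:** The push held steady at 18.5 N, above the spring's 11 N, with the fingers closed on the bar at 15.7 mm.
- **Position and tilt:** The tool had drifted to about 3° of tilt, under the 6.9° limit. The foot worked out from the tool is within about 2.5 mm of the measured socket axis, assuming the key is tilted with the tool.
- **Not checked:** The brake pin's travel and the finger force on the key could not be read directly. I did not re-measure the other keys or the things on the counter.
- **Disagreement:** On one earlier press a lighter push let the key rise about 1 mm, so I pressed harder until it was steady. That press peaked at 34 N vertical and 16 N sideways, within the limits.

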